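# Slide the ruler off the book and put it in the tray

### The arm

A 6-joint arm with a two-finger parallel gripper is mounted at the origin on a cart in front of the work surface, level with it; the furniture and walls round the work are solid. World frame = base frame: x ahead of the robot, y to its left, z up, the work surface at z = 0. Lengths are in m, angles in rad, forces in N, time in s.
With the tool pointing down it reaches from about 0.25 to 0.725 m from the base axis. Payload 9.7 kg.
Tool frame: the origin (TCP) lies midway between the tips of the shut fingers; the grasp point (between the pads) lies 19 mm behind it (arm.hold_point_z is the distance from the TCP to the grasp point, in m); z points along the fingers, y is the line along which they close (so a half turn about z gives the same grasp; the last joint's range is limited). The gripper opens to 85 mm and grips with 20 to 120 N. Pads are 22 mm wide; open, the fingers measure 114 mm over their backs; the gripper's body (76 mm by 85 mm) begins 54 mm behind the grasp point. The pads swing forward as they close: fully open they stand 13 mm farther back than shut.
Start: joints at [-1.242, 0.087, 0.176, 1.66, 0, 1.571], TCP at [0.178, -0.521, 0.231] pointing down, gripper open.
Joint ranges: [-3.13, 3.13], [-0.85, 1.81], [-1.15, 1.24], [-2.2, 2.28], [-1.44, 1.52], [-3.14, 3.14]. Speed limits (rad/s): [2.22, 2.22, 2.57, 3.14, 3.14, 3.14].

### API

Orientations are given as a unit quaternion [x, y, z, w].
In Python, from workcell import arm gives the robot as it stands.
- The arm moves only by the tool play_rows, never from a script. Its argument "deltas" is a list of rows, each an object with "rot": the turn, a rotation vector about the world's x, y, z in degrees, a list of three; "offset": the shift along the world's x, y, z in mm, a list of three; "jaw": the closure, from 0 (fully open) to 1 (shut). In form: [{"rot": [wx, wy, wz], "offset": [dx, dy, dz], "jaw": jaw}, ...]. A call has 1 to 5 rows; each row is the pose to reach, as a shift and turn from the pose commanded when the call began; what a row does not reach only later rows make up. A row lasts 1/10 s, in which the tool goes at most 50 mm and 8.59 degrees, less where a joint would pass 70% of its speed; a pose out of reach is approached as far as the arm can. A call with a gripper value outside its range is refused whole. The fingers move at their own pace and stop on an object; "grip_force" is the grip in N (left out, the last holds). Time passes only in rows, so rows that repeat a pose let the fingers close. It gives the time, the measured TCP pose, the force, the opening and the grip force at its end, in the units of the state.
- arm.get_obs(): the state, without advancing time (a new reading comes with each control period).
- arm.read_camera(name): name is "scene" or "top" or "wrist"; returns (picture, depth): 420x560x3 uint8, red, green, blue; 420x560 float32, m along the optical axis (not along the pixel's ray), 0 where there is no reading.
- arm.camera_params(name): a dict with "mtx" (3x3 intrinsics, pixels), "position" and "orientation" of the camera in the world. Camera axes: x right, y down, z forward; pixel columns grow to the right and rows downward; lengths in m; the calibration is good to about 2 mm. A picture is of the moment at which its call begins: read the wrist's pose just before it. camera_params takes no time and is no camera call; for the wrist camera it gives the pose at the moment of the call.
- arm.job_done(): hands the job in; it is judged then, once.
Trained networks look in the newest picture that a camera, given by its name, has taken for a name from the list of things; names that differ only in an ending like _2 or _b are one class to them, and where a whole thing is asked for, a point or a joint stands for the part that bears it (a point fixed in the world has none). Each returns a list of dicts, best first, with "p" (0 to 1); they miss things now and then, are a little off and sometimes report something else, mostly with a low value. They report only what shows in the picture. A call takes as long as a camera call. They do not tell look-alikes from the thing itself.
- arm.cut_out(camera, thing): "mask" (420x560 bool, what is visible of it) and "box" ([left, top, right, bottom] in pixels, round what is visible of it).
The state is a dict: "time_s": time; "joint_pos": joint angles; "joint_vel": joint speeds; "effort": joint torques, N m; "tcp_pos": TCP position; "ee_rot": TCP orientation; "force": force on the tool from outside, world axes, zero at the start; "ft_torque": the same for the moment, N m; "grip_width": finger opening in m; "grasp_force": force on a finger pad.
Only numpy, scipy, OpenCV 4.12 (cv2) and the standard library are available. Lean on these libraries where they do the work, as an engineer would, in place of code of your own. Each camera call takes 0.05 s, during which the arm holds its last target. There are 200 camera calls.

### The job

Put the short flat wooden ruler away in the open wooden tray. It lies flat on the thick dark book, so first slide it along the book toward you until its near end sticks out over the book's front edge by about a third of its length, then grip it by that end, pick it up, lower it into the tray and let go with it lying flat on the tray's floor. Leave the book, the tray and the bone folder beside the ruler where they are.

Things in the scene. Friction and masses are not known exactly. Their poses are not given: they have to be found in the camera images.
- ruler_center (a point): Centre (half-way up) of the short flat light-wood ruler, a loose plain strip 130 mm long, 38 mm wide and 6 mm thick, about 40 g, with dark tick marks along one long edge. It starts flat on the dark book, its near end (65 mm from the centre) 15 to 45 mm behind the book's front edge and wholly inside the book's cover, pointing roughly toward the robot. Its x axis runs along the length (pointing away from the robot at the start), y across the width, z up out of the flat face.
- book: Thick dark navy closed book lying flat on the desk, loose, 1.05 kg, top cover 34 mm above the desk. The origin is on its underside near the middle; x points away from the robot, y left, z up. Its solid reaches from x = -95 mm (the front edge, facing the robot) to x = +101 mm, and y from -129 to +129 mm. A bone folder (narrow pale rounded tool, 148 x 19 x 8 mm) also lies on the book, on its left side (+y), at least 25 mm from the ruler; leave it there.
- tray: Low open dark-wood tray standing on the desk to the left or to the right of the book, loose, 0.8 kg. Outside 200 mm (its x) by 124 mm (its y) by 22 mm high, walls and floor 6 mm thick, so inside 188 x 112 mm. The origin is the centre of its underside; z up, x roughly away from the robot. A flat closed green pencil tin (195 x 71 x 21 mm) lies on the other side of the book.
- bone_folder: Bystander: pale bone paper folder lying on the left part of the book, 148 mm along its y axis, 19 mm wide, 8 mm thick; origin at the centre of its underside.
Mind the look-alikes: they are no part of the job. Of the things that look like the tray, the smaller one is meant. Of the things shaped like the part that bears ruler_center, the wooden one is meant.

How it is judged:
On the way, in this order (a step that is already met when the one before it is completed fails the run):
1. the ruler has been slid along the book so that its near end sticks out about 25 mm or more (up to half its length) beyond the book's front edge, the rest still lying flat on the book (x of ruler_center in the frame of book between -0.095 and -0.055 m and z of ruler_center in the frame of book between 0.03 and 0.044 m and y of ruler_center in the frame of book between -0.125 and 0.125 m and angle between ruler_center's own z axis and vertical below 0.12 rad), for 0.1 s.
2. the ruler is lifted clear of the book, gripped by the end that stuck out (15 mm or more from its middle) (height (world z) of ruler_center above 0.055 m and contact force between the fingers and ruler above 0.5 N and x of the grasp point in the frame of ruler_center below -0.015 m), for 0.1 s.
3. the ruler is lowered into the tray while still gripped (its centre under 40 mm above the desk) (x of ruler_center in the frame of tray between -0.05 and 0.05 m and y of ruler_center in the frame of tray between -0.045 and 0.045 m and height (world z) of ruler_center below 0.04 m and contact force between the fingers and ruler above 0.5 N), for 0.05 s.
At the end, for the whole second after the job is handed in: The ruler lies flat (within about 6 degrees) on the tray's floor inside its walls (its centre within 50 mm lengthwise and 45 mm crosswise of the tray's centre), at rest and released (x of ruler_center in the frame of tray between -0.05 and 0.05 m and y of ruler_center in the frame of tray between -0.045 and 0.045 m and z of ruler_center in the frame of tray between 0.004 and 0.014 m and angle between each of ruler_center, tray's own z axis and vertical below 0.1 rad and linear speed of ruler below 0.02 m/s and contact force between the fingers and ruler below 0.05 N); the robot touches nothing.
It fails at once if the book is shifted by more than 30 mm (distance of book from where it was at the start of the episode above 0.03 m).
It fails at once if the tray is shifted by more than 30 mm (distance of tray from where it was at the start of the episode above 0.03 m).
It fails at once if the bone folder is shifted by more than 30 mm (distance of bone_folder from where it was at the start of the episode above 0.03 m).
It also fails if it takes over 64 s, if anything falls off the work surface, if the arm or the gripper's body presses on something with over 40 N, if the wrist force passes 120 N, or if a joint passes its speed limit or range.

## Working session

There is one attempt and no reset: what is moved stays moved. The work goes in short steps, Python scripts to look and compute and a tool call to move; the robot and the scene stay as the last step left them, time stands still between calls to the robot, and variables do not carry over. Pictures are saved under pics/ and viewed, at most 10 in all, crops included, and the job is handed in when it is done.

Besides the shell and the picture viewer there is one more tool, called after "Emit:" as name([rows], argument=value, ...), one row to a line, values as JSON. play_rows: Moves the arm, as the interface text tells. Its arguments: {"type":"object","properties":{"deltas":{"type":"array","items":{"type":"object","properties":{"rot":{"type":"array","items":{"type":"number"}},"offset":{"type":"array","items":{"type":"number"}},"jaw":{"type":"number"}}}},"grip_force":{"type":"number"}},"required":["deltas"]}

```bash
mkdir -p pics; cat > h.py <<'E'
from workcell import arm
import numpy as np, cv2
from scipy.spatial.transform import Rotation as R
def pts(cam,d,mask):
    P=arm.camera_params(cam);K=np.array(P['mtx']);v,u=np.nonzero(mask&(d>0));z=d[v,u]
    c=np.c_[(u-K[0,2])/K[0,0]*z,(v-K[1,2])/K[1,1]*z,z]
    return R.from_quat(P['orientation']).apply(c)+P['position']
def rect(p):
    (c,s,a)=cv2.minAreaRect((p[:,:2]*1000).astype(np.float32)); return np.round(c,1),np.round(s,1),round(a,1),np.round(np.median(p[:,2])*1000,1)
E
python3 - <<'E'
from h import *
for c in ['top','scene']:
    im,d=arm.read_camera(c); cv2.imwrite(f'pics/{c}0.png',im[:,:,::-1])
    for t in ['ruler_center','book','tray','bone_folder']:
        for r in arm.cut_out(c,t):
            p=pts(c,d,cv2.erode(r['mask'].astype(np.uint8),np.ones((3,3)))>0)
            print(c,t,round(r['p'],2),r['box'],rect(p) if len(p)>5 else 0)
E
```

```text
top ruler_center 0.76 [337.1, 164.5, 352.8, 200.9] (array([576.9,  -1.7]), array([ 30.2, 121. ]), 85.4, np.float64(40.5))
top ruler_center 0.55 [372.7, 236.4, 412.8, 260.1] (array([ 367.7, -162.8]), array([120.6,  28.2]), 63.8, np.float64(6.2))
top book 0.58 [297.1, 149.1, 378.3, 219.9] (array([576.2,  11.1]), array([254.4, 199.8]), 84.6, np.float64(34.1))
top tray 0.92 [223.1, 182.5, 274.3, 250.4] (array([479.1, 310.6]), array([123.6, 195.1]), 78.6, np.float64(7.7))
top tray 0.57 [72.3, 191.3, 166.4, 261.6] (array([444.7, 725. ]), array([162. , 264.5]), 15.5, np.float64(10.3))
top bone_folder 0.71 [304.9, 156.0, 314.7, 199.9] (array([590.1, 112.3]), array([ 11.1, 131.7]), 87.7, np.float64(42.3))
scene ruler_center 0.73 [277.6, 169.4, 304.9, 186.8] (array([570.6,  -8.4]), array([ 45.1, 115.4]), 83.9, np.float64(37.9))
scene ruler_center 0.6 [342.3, 179.6, 374.4, 191.7] (array([ 363.4, -159.3]), array([116.8,  31.8]), 59.5, np.float64(4.4))
scene book 0.94 [244.0, 154.3, 328.0, 215.6] (array([569.3,  16.5]), array([256.6, 199.3]), 85.0, np.float64(31.4))
scene tray 0.81 [106.2, 288.8, 218.6, 398.2] (array([440.4, 727.7]), array([162.5, 261.2]), 15.3, np.float64(7.2))
scene bone_folder 0.43 [254.6, 182.0, 282.5, 204.3] (array([587.7, 116.8]), array([ 15.1, 130.9]), 87.0, np.float64(40.6))
```

View pics/top0.png

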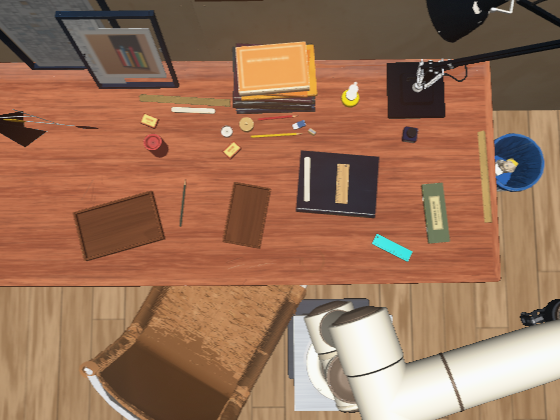

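View pics/scene0.png

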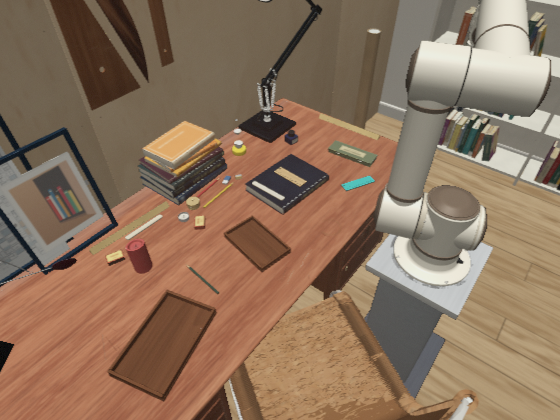

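Top view: the wooden ruler is at (343,183) on the book, the bone folder at (307,179) and the small tray at (248,215). The cyan ruler at (392,247) and the larger tray at (119,226) are the decoys.

```bash
python3 - <<'E'
from h import *
o=arm.get_obs(); print(o['tcp_pos'],o['grip_width'],o['force'],arm.hold_point_z)
M=R.from_quat(o['ee_rot']).as_matrix(); print(M.round(3)); print('tool y yaw',np.degrees(np.arctan2(M[1,1],M[0,1])))
E
```

```text
[ 0.17759543 -0.5205107   0.23126031] 0.0854090374603854 [-0.21080917 -0.18839204  0.99678891] 0.0187
[[ 0.946  0.323 -0.   ]
 [ 0.323 -0.946  0.   ]
 [ 0.    -0.    -1.   ]]
tool y yaw -71.16028920762022
```

Emit:
play_rows([
  {"rot": [0, 0, 0], "offset": [30, 0, 0], "jaw": 0},
  {"rot": [0, 0, -5], "offset": [60, 30, 0], "jaw": 0},
  {"rot": [0, 0, -10], "offset": [90, 70, 0], "jaw": 0},
  {"rot": [0, 0, -15], "offset": [120, 110, 0], "jaw": 0},
  {"rot": [0, 0, -23.4], "offset": [150, 150, 0], "jaw": 0},
], grip_force=20)

```text
time_s: 1.0
tcp_pos: [0.3258, -0.3727, 0.2314]
ee_rot: [0.999, -0.035, 0.0, 0.0]
force: [1.0, -0.5, -0.4]
grip_width: 0.0856
grasp_force: 0.0
```

```bash
python3 - <<'E'
from h import *
o=arm.get_obs(); print(o['tcp_pos'],o['joint_pos'])
M=R.from_quat(o['ee_rot']).as_matrix(); print('tool y yaw',np.degrees(np.arctan2(M[1,1],M[0,1])))
E
```

```text
[ 0.32581618 -0.372717    0.23135349] [-8.52537606e-01 -4.46793261e-02  4.21855189e-02  1.65742560e+00
  1.70552199e-04  2.35855943e+00]
tool y yaw -93.98230671390782
```

Emit:
play_rows([
  {"rot": [0, 0, 8.5], "offset": [10, 18, 0], "jaw": 0},
  {"rot": [0, 0, 17], "offset": [20, 36, 0], "jaw": 0},
  {"rot": [0, 0, 25.5], "offset": [30, 54, 0], "jaw": 0},
  {"rot": [0, 0, 34], "offset": [40, 72, 0], "jaw": 0},
  {"rot": [0, 0, 42.5], "offset": [50, 90, 0], "jaw": 0},
])

```text
time_s: 1.5
tcp_pos: [0.3753, -0.2836, 0.2314]
ee_rot: [0.942, 0.335, 0.0, 0.0]
force: [0.3, -0.2, -0.3]
grip_width: 0.0854
grasp_force: 0.0
```

Emit:
play_rows([
  {"rot": [0, 0, 8.5], "offset": [10, 18, 0], "jaw": 0},
  {"rot": [0, 0, 17], "offset": [20, 36, 0], "jaw": 0},
  {"rot": [0, 0, 25.5], "offset": [30, 54, 0], "jaw": 0},
  {"rot": [0, 0, 34], "offset": [40, 72, 0], "jaw": 0},
  {"rot": [0, 0, 42.5], "offset": [50, 90, 0], "jaw": 0},
])

```text
time_s: 2.0
tcp_pos: [0.4253, -0.1937, 0.2314]
ee_rot: [0.757, 0.653, 0.0, 0.0]
force: [0.6, -0.3, -0.1]
grip_width: 0.0858
grasp_force: 0.0
```

Emit:
play_rows([
  {"rot": [0, 0, 8.5], "offset": [10, 18, 0], "jaw": 0},
  {"rot": [0, 0, 17], "offset": [20, 36, 0], "jaw": 0},
  {"rot": [0, 0, 25.5], "offset": [30, 54, 0], "jaw": 0},
  {"rot": [0, 0, 34], "offset": [40, 72, 0], "jaw": 0},
  {"rot": [0, 0, 42.5], "offset": [50, 90, 0], "jaw": 0},
])

```text
time_s: 2.5
tcp_pos: [0.4753, -0.1037, 0.2314]
ee_rot: [0.469, 0.883, 0.0, 0.0]
force: [0.1, -0.4, 0.5]
grip_width: 0.0853
grasp_force: 0.0
```

Emit:
play_rows([
  {"rot": [0, 0, 8.5], "offset": [10, 18, 0], "jaw": 0.4},
  {"rot": [0, 0, 17], "offset": [20, 36, 0], "jaw": 0.4},
  {"rot": [0, 0, 25.5], "offset": [30, 54, 0], "jaw": 0.4},
  {"rot": [0, 0, 34], "offset": [40, 72, 0], "jaw": 0.4},
  {"rot": [0, 0, 42.5], "offset": [44, 103, 0], "jaw": 0.4},
])

```text
time_s: 3.0
tcp_pos: [0.5195, -0.0013, 0.2311]
ee_rot: [0.117, 0.993, -0.0, 0.0]
force: [-0.6, -1.7, 0.7]
grip_width: 0.0511
grasp_force: 0.0
```

Emit:
play_rows([
  {"rot": [0, 0, 8.5], "offset": [0, 0, 0], "jaw": 0.4},
  {"rot": [0, 0, 9.4], "offset": [0, 0, 0], "jaw": 0.4},
  {"rot": [0, 0, 9.4], "offset": [0, 0, 0], "jaw": 0.4},
])

```text
time_s: 3.3
tcp_pos: [0.5189, -0.0016, 0.2313]
ee_rot: [0.04, 0.999, -0.0, 0.0]
force: [0.2, 0.3, -0.0]
grip_width: 0.0511
grasp_force: 0.0
```

```bash
cat > look.py <<'E'
from h import *
import sys
o=arm.get_obs(); print(o['tcp_pos'],o['joint_pos'].round(2) if hasattr(o['joint_pos'],'round') else o['joint_pos'],o['grip_width'],o['force'])
M=R.from_quat(o['ee_rot']).as_matrix(); print('tool y yaw',np.degrees(np.arctan2(M[1,1],M[0,1])))
im,d=arm.read_camera('wrist'); cv2.imwrite(f'pics/{sys.argv[1]}.png',im[:,:,::-1])
for t in sys.argv[2:]:
    for r in arm.cut_out('wrist',t):
        p=pts('wrist',d,cv2.erode(r['mask'].astype(np.uint8),np.ones((3,3)))>0)
        print(t,round(r['p'],2),r['box'],rect(p) if len(p)>5 else 0)
E
python3 look.py w1 ruler_center book
```

```text
[ 0.51889232 -0.00163872  0.23134897] [-0.    0.01  0.1   1.66 -0.    0.08] 0.05106506046182695 [ 0.23666874  0.25222027 -0.010767  ]
tool y yaw 85.44683529944017
ruler_center 0.83 [264.5, 178.9, 305.3, 288.5] (array([571.9,  -2.3]), array([ 36.5, 128.7]), 85.9, np.float64(38.8))
ruler_center 0.74 [40.4, 0.2, 175.2, 91.5] (array([ 365.6, -163.9]), array([129.7,  37. ]), 61.4, np.float64(5.5))
book 0.92 [172.6, 139.9, 424.7, 308.8] (array([583.3,  15.2]), array([278.5, 226.1]), 85.9, np.float64(32.7))
```

View pics/w1.png

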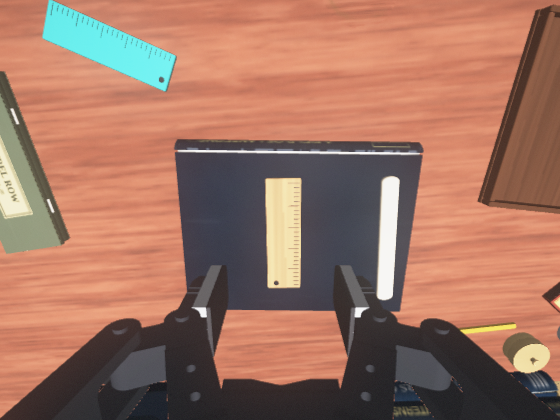

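Emit:
play_rows([
  {"rot": [0, 0, 0], "offset": [6, 3, -45], "jaw": 0.47},
  {"rot": [0, 0, 0], "offset": [6, 3, -90], "jaw": 0.47},
  {"rot": [0, 0, 0], "offset": [6, 3, -135], "jaw": 0.47},
  {"rot": [0, 0, 0], "offset": [6, 3, -170], "jaw": 0.47},
  {"rot": [0, 0, 0], "offset": [6, 3, -187], "jaw": 0.47},
])

```text
time_s: 3.95
tcp_pos: [0.523, 0.001, 0.0407]
ee_rot: [0.039, 0.999, -0.0, -0.002]
force: [-0.6, -0.1, -0.1]
grip_width: 0.0451
grasp_force: 0.0
```

Emit:
play_rows([
  {"rot": [0, 0, 0], "offset": [0, 0, 0], "jaw": 0.47},
  {"rot": [0, 0, 0], "offset": [0, 0, 0], "jaw": 0.47},
])

```text
time_s: 4.15
tcp_pos: [0.5251, 0.0012, 0.045]
ee_rot: [0.039, 0.999, -0.0, 0.0]
force: [0.5, 0.8, 0.4]
grip_width: 0.0451
grasp_force: 0.0
```

```bash
python3 look.py w2 ruler_center
```

```text
[0.52510432 0.00119821 0.04504913] [ 0.    0.04 -0.24  1.3  -0.    0.08] 0.045100846019798815 [0.46130634 0.80178619 0.4204902 ]
tool y yaw 85.55774166189244
ruler_center 0.94 [0.3, 0.0, 50.3, 58.6] (array([ 395.3, -116.3]), array([21.5, 28.6]), 62.9, np.float64(6.0))
ruler_center 0.86 [244.0, 239.9, 318.1, 383.9] (array([5.521e+02, 2.000e-01]), array([37.7, 88.9]), 87.0, np.float64(39.8))
```

View pics/w2.png

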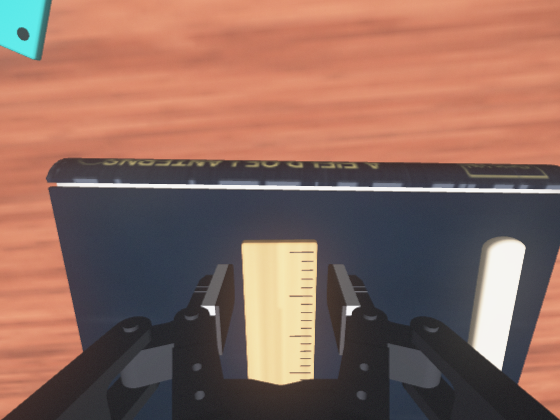

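Fingers straddle the ruler near its near end (244–318, 240). Now lowering gently.

Emit:
play_rows([
  {"rot": [0, 0, 0], "offset": [0, 0, -3], "jaw": 0.47},
  {"rot": [0, 0, 0], "offset": [0, 0, -6], "jaw": 0.47},
  {"rot": [0, 0, 0], "offset": [0, 0, -9], "jaw": 0.47},
  {"rot": [0, 0, 0], "offset": [0, 0, -9], "jaw": 0.47},
])

```text
time_s: 4.65
tcp_pos: [0.5246, 0.0015, 0.0348]
ee_rot: [0.038, 0.999, -0.0, -0.0]
force: [0.3, 0.4, 0.1]
grip_width: 0.0455
grasp_force: 0.0
```

Emit:
play_rows([
  {"rot": [0, 0, 0], "offset": [0, 0, 0], "jaw": 0.6},
  {"rot": [0, 0, 0], "offset": [0, 0, 0], "jaw": 0.6},
  {"rot": [0, 0, 0], "offset": [0, 0, 0], "jaw": 0.6},
], grip_force=20)

```text
time_s: 4.95
tcp_pos: [0.5249, 0.0015, 0.0353]
ee_rot: [0.038, 0.999, 0.0, 0.0]
force: [0.0, 0.2, -0.5]
grip_width: 0.0374
grasp_force: 20.1
```

Emit:
play_rows([
  {"rot": [0, 0, 0], "offset": [-8, 0.6, 0], "jaw": 0.6},
  {"rot": [0, 0, 0], "offset": [-16, 1.2, 0], "jaw": 0.6},
  {"rot": [0, 0, 0], "offset": [-24, 1.8, 0], "jaw": 0.6},
  {"rot": [0, 0, 0], "offset": [-32, 2.4, 0], "jaw": 0.6},
  {"rot": [0, 0, 0], "offset": [-40, 3, 0], "jaw": 0.6},
])

```text
time_s: 5.45
tcp_pos: [0.484, 0.0046, 0.0353]
ee_rot: [0.038, 0.999, -0.0, 0.0]
force: [-0.4, -0.1, -0.2]
grip_width: 0.0371
grasp_force: 20.1
```

Emit:
play_rows([
  {"rot": [0, 0, 0], "offset": [-8, 0.6, 0], "jaw": 0.6},
  {"rot": [0, 0, 0], "offset": [-16, 1.2, 0], "jaw": 0.6},
  {"rot": [0, 0, 0], "offset": [-24, 1.8, 0], "jaw": 0.6},
  {"rot": [0, 0, 0], "offset": [-32, 2.4, 0], "jaw": 0.6},
  {"rot": [0, 0, 0], "offset": [-36, 2.7, 0], "jaw": 0.6},
])

```text
time_s: 5.95
tcp_pos: [0.4482, 0.0073, 0.0353]
ee_rot: [0.038, 0.999, -0.0, -0.0]
force: [0.1, 0.3, -0.5]
grip_width: 0.037
grasp_force: 20.1
```

Emit:
play_rows([
  {"rot": [0, 0, 0], "offset": [0, 0, 0], "jaw": 0.6},
  {"rot": [0, 0, 0], "offset": [0, 0, 0], "jaw": 0.6},
  {"rot": [0, 0, 0], "offset": [0, 0, 0], "jaw": 0.47},
  {"rot": [0, 0, 0], "offset": [0, 0, 0], "jaw": 0.47},
  {"rot": [0, 0, 0], "offset": [0, 0, 0], "jaw": 0.47},
])

```text
time_s: 6.45
tcp_pos: [0.449, 0.0072, 0.0352]
ee_rot: [0.038, 0.999, -0.0, -0.0]
force: [0.1, -0.5, -0.5]
grip_width: 0.0451
grasp_force: 0.0
```

```bash
python3 look.py w3 ruler_center
```

```text
[0.44903467 0.00721267 0.03523293] [ 0.02 -0.14 -0.43  1.29 -0.    0.09] 0.04507626380099116 [ 0.06445079 -0.51143436 -0.46053644]
tool y yaw 85.64735809543328
ruler_center 0.66 [0.0, 115.4, 72.2, 207.2] (array([ 386.5, -121.5]), array([36.6, 37.6]), 62.2, np.float64(5.4))
ruler_center 0.62 [240.9, 247.5, 323.0, 385.6] (array([470.4,   6.5]), array([37.6, 77.7]), 85.7, np.float64(38.8))
```

View pics/w3.png

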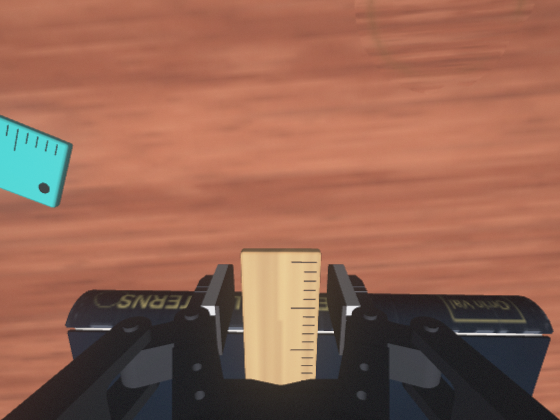

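```bash
python3 - <<'E'
from h import *
im,d=arm.read_camera('wrist')
for u in (120,400):
  for v in range(284,345,5):
    m=np.zeros(d.shape,bool); m[v,u]=1; p=pts('wrist',d,m); print(u,v,(p*1000).round(0))
im,d=arm.read_camera('scene')
for t in ['book','ruler_center']:
    for r in arm.cut_out('scene',t): print(t,r['p'],rect(pts('scene',d,r['mask'])))
E
```

```text
120 284 [[465. -93.  -1.]]
120 289 [[468. -93.   0.]]
120 294 [[463. -85.  14.]]
120 299 [[463. -83.  19.]]
120 304 [[464. -81.  23.]]
120 309 [[465. -80.  27.]]
120 314 [[467. -80.  28.]]
120 319 [[468. -78.  31.]]
120 324 [[432. -43.  87.]]
120 329 [[432. -42.  90.]]
120 334 [[433. -41.  91.]]
120 339 [[433. -40.  93.]]
120 344 [[433. -39.  96.]]
400 284 [[478.  81.  -2.]]
400 289 [[481.  80.  -1.]]
400 294 [[479.  77.   8.]]
400 299 [[477.  74.  16.]]
400 304 [[478.  73.  20.]]
400 309 [[478.  72.  23.]]
400 314 [[480.  71.  26.]]
400 319 [[481.  70.  29.]]
400 324 [[445.  51.  80.]]
400 329 [[444.  50.  83.]]
400 334 [[444.  49.  85.]]
400 339 [[444.  48.  89.]]
400 344 [[445.  48.  89.]]
book 0.97 (array([584.3,  -4.9]), array([298.3, 240.9]), 84.2, np.float64(31.3))
book 0.7 (array([585.6, 113.7]), array([ 19., 142.]), 89.2, np.float64(39.6))
ruler_center 0.73 (array([ 366.1, -162.8]), array([130.4,  46.5]), 62.6, np.float64(4.3))
ruler_center 0.66 (array([497.2,   6.7]), array([ 34.3, 121.4]), 84.5, np.float64(37.7))
ruler_center 0.17 (array([573.6,   6.1]), array([295. , 251.9]), 73.9, np.float64(31.4))
```

Overhang is about 39 mm, so the fingers clear the book. I'll go 6 mm deeper, grip, and lift.

Emit:
play_rows([
  {"rot": [0, 0, 0], "offset": [0, 0, -3], "jaw": 0.47},
  {"rot": [0, 0, 0], "offset": [0, 0, -6], "jaw": 0.47},
  {"rot": [0, 0, 0], "offset": [0, 0, -6], "jaw": 0.65},
  {"rot": [0, 0, 0], "offset": [0, 0, -6], "jaw": 0.65},
  {"rot": [0, 0, 0], "offset": [0, 0, -6], "jaw": 0.65},
], grip_force=35)

```text
time_s: 7.25
tcp_pos: [0.4489, 0.0072, 0.0293]
ee_rot: [0.038, 0.999, -0.0, -0.0]
force: [1.4, -0.3, 0.5]
grip_width: 0.0366
grasp_force: 36.3
```

Emit:
play_rows([
  {"rot": [0, 0, 0], "offset": [0, 0, 8], "jaw": 0.65},
  {"rot": [0, 0, 0], "offset": [0, 0, 20], "jaw": 0.65},
  {"rot": [0, 0, 0], "offset": [0, 0, 40], "jaw": 0.65},
  {"rot": [0, 0, 0], "offset": [0, 0, 60], "jaw": 0.65},
  {"rot": [0, 0, 0], "offset": [0, 0, 80], "jaw": 0.65},
])

```text
time_s: 7.75
tcp_pos: [0.4491, 0.0072, 0.1113]
ee_rot: [0.038, 0.999, 0.0, 0.001]
force: [0.4, -0.4, -0.5]
grip_width: 0.0366
grasp_force: 36.3
```

Emit:
play_rows([
  {"rot": [0, 0, 0], "offset": [0, 0, 0], "jaw": 0.65},
  {"rot": [0, 0, 0], "offset": [0, 0, 0], "jaw": 0.65},
])

```text
time_s: 7.95
tcp_pos: [0.4493, 0.0072, 0.1099]
ee_rot: [0.038, 0.999, 0.0, 0.001]
force: [-0.6, -0.4, -0.6]
grip_width: 0.0367
grasp_force: 36.3
```

```bash
python3 look.py w4 ruler_center tray; python3 - <<'E'
from h import *
im,d=arm.read_camera('scene')
for r in arm.cut_out('scene','ruler_center'):
    p=pts('scene',d,r['mask']); print(r['p'],rect(p),np.percentile(p[:,2],[5,95]))
im,d=arm.read_camera('top')
for t in ['ruler_center','tray']:
  for r in arm.cut_out('top',t):
    p=pts('top',d,r['mask']); print(t,r['p'],rect(p),np.percentile(p[:,2],[5,95]))
E
```

```text
[0.44931081 0.00721527 0.10993487] [ 0.02 -0.17 -0.3   1.43 -0.    0.09] 0.03667793791695282 [-0.62262161 -0.43709694 -0.59726396]
tool y yaw 85.64628605383467
ruler_center 0.65 [0.4, 80.7, 129.9, 177.1] (array([ 372.2, -147.5]), array([94.4, 37. ]), 62.6, np.float64(4.3))
ruler_center 0.59 [241.1, 257.8, 325.4, 386.2] (array([467.3,   6.7]), array([36.7, 71.5]), 85.6, np.float64(118.7))
tray 0.93 [535.0, 257.7, 560.0, 329.4] (array([533.9, 236. ]), array([ 5.1, 52.2]), 81.5, np.float64(6.3))
0.65 (array([ 364.9, -160.6]), array([124.6,  38.5]), 62.9, np.float64(4.6)) [0.00051864 0.0082716 ]
0.55 (array([523.3,  -8.1]), array([ 77.2, 189.2]), 63.2, np.float64(117.5)) [0.03339627 0.12047983]
ruler_center 0.59 (array([ 364.5, -138.4]), array([187.4,  63.4]), 81.9, np.float64(5.6)) [-0.00162852  0.01468045]
tray 0.79 (array([477.5, 309.7]), array([124.1, 198.6]), 79.6, np.float64(8.2)) [0.00014173 0.02419363]
tray 0.67 (array([444.7, 731.7]), array([165.5, 277. ]), 15.5, np.float64(10.6)) [0.00245447 0.03196815]
```

View pics/w4.png

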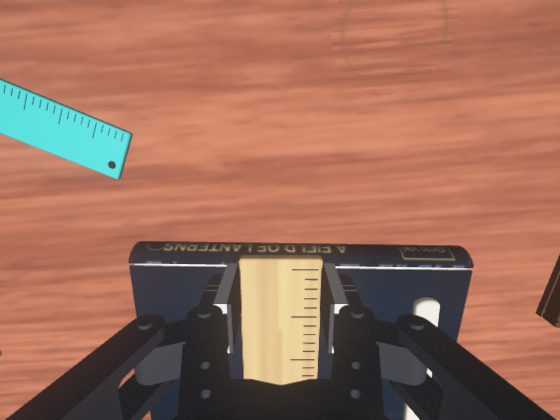

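Emit:
play_rows([
  {"rot": [0, 0, 0], "offset": [0, 20, 0], "jaw": 0.65},
  {"rot": [0, 0, 0], "offset": [0, 50, 0], "jaw": 0.65},
  {"rot": [0, 0, -2], "offset": [-4, 80, 0], "jaw": 0.65},
  {"rot": [0, 0, -3], "offset": [-7, 110, 0], "jaw": 0.65},
  {"rot": [0, 0, -4], "offset": [-9, 140, 0], "jaw": 0.65},
])

```text
time_s: 8.85
tcp_pos: [0.4396, 0.1483, 0.1092]
ee_rot: [0.073, 0.997, -0.0, -0.0]
force: [0.5, -0.2, 0.4]
grip_width: 0.037
grasp_force: 36.3
```

Emit:
play_rows([
  {"rot": [0, 0, -1], "offset": [-2, 35, 0], "jaw": 0.65},
  {"rot": [0, 0, -2], "offset": [-4, 70, 0], "jaw": 0.65},
  {"rot": [0, 0, -2.3], "offset": [-6, 105, 0], "jaw": 0.65},
  {"rot": [0, 0, -2.3], "offset": [-8, 140, 0], "jaw": 0.65},
  {"rot": [0, 0, -2.3], "offset": [-9, 172, 0], "jaw": 0.65},
])

```text
time_s: 9.35
tcp_pos: [0.4305, 0.3208, 0.1091]
ee_rot: [0.093, 0.996, -0.0, -0.0]
force: [-1.1, 0.6, -0.0]
grip_width: 0.0368
grasp_force: 36.3
```

Emit:
play_rows([
  {"rot": [0, 0, 0], "offset": [0, 0, -15], "jaw": 0.65},
  {"rot": [0, 0, 0], "offset": [0, 0, -30], "jaw": 0.65},
  {"rot": [0, 0, 0], "offset": [0, 0, -45], "jaw": 0.65},
  {"rot": [0, 0, 0], "offset": [0, 0, -45], "jaw": 0.65},
  {"rot": [0, 0, 0], "offset": [0, 0, -45], "jaw": 0.65},
])

```text
time_s: 9.85
tcp_pos: [0.4309, 0.3182, 0.064]
ee_rot: [0.093, 0.996, -0.0, -0.0]
force: [0.7, 0.1, 0.5]
grip_width: 0.0365
grasp_force: 36.2
```

```bash
python3 look.py w5 ruler_center tray; python3 - <<'E'
from h import *
im,d=arm.read_camera('wrist')
for r in arm.cut_out('wrist','ruler_center'):
    p=pts('wrist',d,cv2.erode(r['mask'].astype(np.uint8),np.ones((7,7)))>0); A=np.c_[p[:,:2]-p[:,:2].mean(0),np.ones(len(p))]
    print(r['p'],np.linalg.lstsq(A,p[:,2],rcond=None)[0].round(3))
E
```

```text
[0.43087678 0.31824385 0.06395101] [ 0.64  0.06 -0.18  1.34 -0.    0.82] 0.03645358021299389 [0.71551906 0.14173101 0.48731497]
tool y yaw 79.27703374947635
ruler_center 0.94 [238.4, 257.3, 327.8, 385.3] (array([449.9, 316.2]), array([37.8, 71.5]), 79.3, np.float64(75.0))
tray 0.81 [169.5, 151.1, 387.9, 380.1] (array([462.6, 314.2]), array([133.8, 173.4]), 79.6, np.float64(6.8))
0.68 [0.    0.    0.075]
0.46 [0. 0. 0.]<stdin>:4: RuntimeWarning: Mean of empty slice.
  ret = um.true_divide(
```

View pics/w5.png

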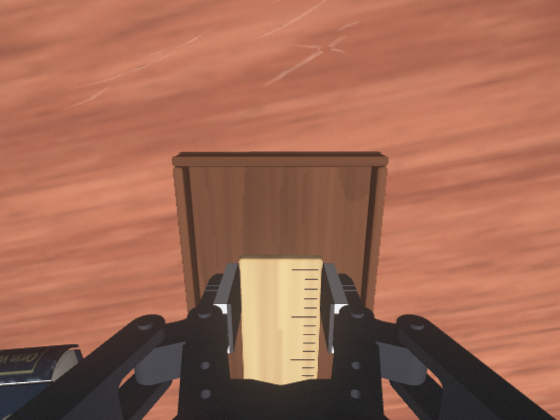

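Emit:
play_rows([
  {"rot": [0, 0, 0], "offset": [0, 0, -15], "jaw": 0.65},
  {"rot": [0, 0, 0], "offset": [0, 0, -30], "jaw": 0.65},
  {"rot": [0, 0, 0], "offset": [0, 0, -42], "jaw": 0.65},
  {"rot": [0, 0, 0], "offset": [0, 0, -49], "jaw": 0.65},
  {"rot": [0, 0, 0], "offset": [0, 0, -53], "jaw": 0.65},
])

```text
time_s: 10.6
tcp_pos: [0.4304, 0.3189, 0.0099]
ee_rot: [0.093, 0.996, -0.001, -0.001]
force: [-0.2, -0.0, -0.6]
grip_width: 0.0368
grasp_force: 36.3
```

Emit:
play_rows([
  {"rot": [0, 0, 0], "offset": [0, 0, -2], "jaw": 0.65},
  {"rot": [0, 0, 0], "offset": [0, 0, -4], "jaw": 0.65},
  {"rot": [0, 0, 0], "offset": [0, 0, -4], "jaw": 0.65},
])

```text
time_s: 10.9
tcp_pos: [0.431, 0.3193, 0.0074]
ee_rot: [0.093, 0.996, 0.0, 0.0]
force: [-0.3, -0.6, -0.2]
grip_width: 0.0366
grasp_force: 36.3
```

Emit:
play_rows([
  {"rot": [0, 0, 0], "offset": [0, 0, 0], "jaw": 0.4},
  {"rot": [0, 0, 0], "offset": [0, 0, 0], "jaw": 0.4},
  {"rot": [0, 0, 0], "offset": [0, 0, 0], "jaw": 0.4},
  {"rot": [0, 0, 0], "offset": [0, 0, 0], "jaw": 0.4},
])

```text
time_s: 11.3
tcp_pos: [0.431, 0.3193, 0.0075]
ee_rot: [0.093, 0.996, 0.0, 0.0]
force: [0.1, -0.8, -0.0]
grip_width: 0.0516
grasp_force: 0.0
```

Emit:
play_rows([
  {"rot": [0, 0, 0], "offset": [0, 0, 10], "jaw": 0.4},
  {"rot": [0, 0, 0], "offset": [0, 0, 40], "jaw": 0.4},
  {"rot": [0, 0, 0], "offset": [0, 0, 80], "jaw": 0.4},
  {"rot": [0, 0, 0], "offset": [0, 0, 120], "jaw": 0.4},
  {"rot": [0, 0, 0], "offset": [0, 0, 160], "jaw": 0.4},
])

```text
time_s: 11.8
tcp_pos: [0.4307, 0.3191, 0.1698]
ee_rot: [0.093, 0.996, 0.0, 0.0]
force: [0.2, -0.2, -0.0]
grip_width: 0.0515
grasp_force: 0.0
```

Emit:
play_rows([
  {"rot": [0, 0, 0], "offset": [0, 0, 0], "jaw": 0.4},
  {"rot": [0, 0, 0], "offset": [0, 0, 0], "jaw": 0.4},
  {"rot": [0, 0, 0], "offset": [0, 0, 0], "jaw": 0.4},
])

```text
time_s: 12.1
tcp_pos: [0.4306, 0.319, 0.1665]
ee_rot: [0.093, 0.996, -0.0, -0.0]
force: [-0.1, 0.6, 0.0]
grip_width: 0.0514
grasp_force: 0.0
```

```bash
python3 look.py w6 ruler_center tray
```

```text
[0.43056782 0.31898388 0.16649411] [0.64 0.04 0.   1.53 0.   0.82] 0.051407588491884745 [-0.11585688  0.63147901  0.00495573]
tool y yaw 79.34732201605208
ruler_center 0.94 [260.7, 183.8, 306.5, 301.5] (array([477.9, 311. ]), array([ 36. , 128.1]), 79.3, np.float64(10.8))
tray 0.73 [205.7, 136.9, 350.1, 335.8] (array([474.6, 311.1]), array([125.8, 200.8]), 78.6, np.float64(5.1))
```

View pics/w6.png

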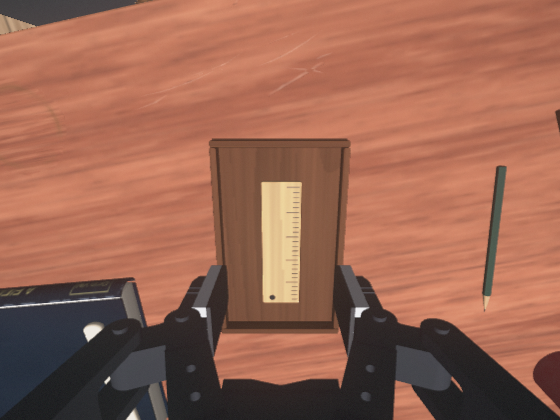

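The ruler (261–301, 182–303) lies flat and centred on the tray floor, and the gripper is clear of it.

```bash
python3 -c "
from workcell import arm
print(arm.job_done())"
```

```text
the job is handed in; nothing more can be done
None
```

The wooden ruler is released and lying flat near the centre of the small tray's floor, and the job is handed in at about 12 s; it returned no verdict.

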